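# Load a blank under the spring clip of an engraving fixture

## Robot

A 7-joint arm with a two-finger parallel gripper is mounted at the origin on the work surface; the furniture and walls round the work are solid. World frame = base frame: x ahead of the robot, y to its left, z up, the work surface at z = 0. Lengths are in m, angles in rad, forces in N, time in s.
With the tool pointing down it reaches from about 0.425 to 0.925 m from the base axis. Payload 6.8 kg.
Tool frame: the origin (TCP) lies at the very end of the fingers, on their centre line; the grasp point (between the pads) lies 19 mm behind it; z points along the fingers, y is the line along which they close (so a half turn about z gives the same grasp; the last joint's range is limited). The gripper opens to 85 mm and grips with 20 to 120 N. Pads are 22 mm wide; open, the fingers measure 114 mm over their backs; the gripper's body (76 mm by 85 mm) begins 54 mm behind the grasp point. The pads swing forward as they close: fully open they stand 13 mm farther back than shut.
Start: joints at [-1.222, 0.477, 0.022, 1.555, -0.011, 1.109, -0.083], TCP at [0.298, 0.606, 0.231] pointing down, gripper open.
Joint ranges: [-2.96, 2.96], [-0.34, 2.1], [-1.41, 1.46], [0.24, 2.44], [-1.37, 4.51], [0.17, 1.92], [-2.96, 2.96]. Speed limits (rad/s): [2.39, 2.39, 3.14, 3.14, 3.14, 3.14, 3.14].

## Interface

Orientations are given as a unit quaternion [w, x, y, z].
In Python, from station import telemetry, viewer, job, search_frame, cut_out gives the robot as it stands. The module is installed in compiled form; this text tells all that it offers.
- The arm moves only by the shell command python3 -m crank 'ROWS' [FORCE]. ROWS is JSON, a list of rows, each an object with "delta_rot": the turn, a rotation vector about the tool's x, y, z in degrees, a list of three; "xyz": the shift along the tool's x, y, z in m, a list of three; "fingers": the gripper command: -1 is fully open, 1 is shut, values between are in proportion. In form: [{"delta_rot": [ax, ay, az], "xyz": [dx, dy, dz], "fingers": fingers}, ...]. A call has 1 to 10 rows; each row is the pose to reach, as a shift and turn from the pose commanded when the call began, along the tool's axes at that moment; what a row does not reach only later rows make up. A row lasts 1/10 s, in which the tool goes at most 50 mm and 8.59 degrees, less where a joint would pass 70% of its speed; a pose out of reach is approached as far as the arm can. A call with a gripper value outside its range is refused whole. The fingers move at their own pace and stop on an object; FORCE is the grip in N (left out, the last holds). Time passes only in rows, so rows that repeat a pose let the fingers close. It gives the time, the measured TCP pose, the force, the opening and the grip force at its end, in the units of the state.
- telemetry.get_obs(): the state, without advancing time (a new reading comes with each control period).
- viewer.read_camera(name): name is "scene" or "top"; returns a dict with "img" (400x640x3 uint8, red, green, blue), "fx", "fy", "cx", "cy" (pixels), "k1" (the pictures are not rectified: a ray, as slopes to the right and down, at radius r is drawn at 1 + k1 r^2 times it, then the intrinsics apply), "origin" and "rotation" of the camera in the world. Camera axes: x right, y up, looking along -z (the intrinsics and any distortion apply to the point x, -y, -z); pixel columns grow to the right and rows downward; lengths in m; the calibration is good to about 2 mm. A picture is of the moment at which its call begins. There is no depth.
- job.hand_in(): hands the job in; it is judged then, once.
Trained networks look in the newest picture that a camera, given by its name, has taken for a name from the list of things; names that differ only in an ending like _2 or _b are one class to them, and where a whole thing is asked for, a point or a joint stands for the part that bears it (a point fixed in the world has none). Each returns a list of dicts, best first, with "score" (0 to 1); they miss things now and then, are a little off and sometimes report something else, mostly with a low value. They report only what shows in the picture. A call takes as long as a camera call. They do not tell look-alikes from the thing itself.
- search_frame(camera, thing): "pixel" ([column, row] in pixels, amid what is visible of it).
- cut_out(camera, thing): "pixels" (400x640 bool, what is visible of it) and "pixel" ([column, row] in pixels, amid what is visible of it).
The state is a dict: "t": time; "q": joint angles; "joint_vel": joint speeds; "joint_torque": joint torques, N m; "eef_pos": TCP position; "tool_rot": TCP orientation; "contact_force": force on the tool from outside, world axes, zero at the start; "torque": the same for the moment, N m; "gripper_width": opening from 0.0 (shut) to 1.0 (fully open); "grasp_force": force on a finger pad.
Only numpy, scipy, OpenCV 4.12 (cv2) and the standard library are available. Lean on these libraries where they do the work, as an engineer would, in place of code of your own. Each camera call takes 0.05 s, during which the arm holds its last target. There are 200 camera calls.

## Task

Load the dark square plate into the engraving fixture for engraving: with one fingertip hold down the red thumb flange of the spring clip so that its jaw lifts, and keep it held while the other fingertip slides the plate along the bed, under the jaw, until it is fully home against the end stop. Only then let the flange up, so that the clip grips the plate, and move clear. Only push the plate, never lift or tip it, and leave the things lying round the fixture where they are.

Things in the scene. Friction and masses are not known exactly. Their poses are not given: they have to be found in the camera images.
- fixture: Engraving fixture, fixed on the bench: aluminium base plate whose flat top, the bed, lies 14 mm above the bench. Origin on the bench, x the way the plate is pushed (open loading end to end stop), y towards the red flange, z up. 'Fixture' coordinates below are mm in this frame, z from the bench. Base plate x -80 to 70, y -54 to 48. The push path is the line y = 0.
- stop (a point): Foot of the end stop's face, on the bed: fixture (50, 0, 14); axes as the fixture's. The stop is a dark cross bar 7 mm high above the bed.
- channel (a point): Centre of the slide-way, on the bed: fixture (0, 0, 14). A straight dark rail on each side, 6 mm high and 6.5 mm wide, 50 mm between them from x = -50 to the stop; short lead-ins flare to 58 mm apart at x = -62. A fingertip fits between the rails behind the plate.
- hinge (a point): Middle of the clip's hinge axis: fixture (-13, 39.5, 19), parallel to x. Its knuckles take up x -78 to 51, y 35 to 44, z up to 23.
- clip (a joint): Clip angle, rad: 0 shut and empty, grows as the red flange is pressed down and the jaw lifts, end of travel 0.50. Nose underside is about 5 + 30 sin(angle) mm above the bed: 0.13 when gripping the plate; over 0.17 the plate passes; 0.25 to 0.42 is well open. A spring shuts it: some 5 N at the flange to start, 10 to 13 N at 0.40.
- clip_tail (a point): Middle of the top of the red thumb flange; moves with the clip. Smooth, x -75 to 5, y 53 to 72: a fingertip can slide along it while pressing. Shut: fixture (-35, 62, 26), sloping up away from the hinge by 0.20 rad. Pressed to angle 0.35 its top is 2 to 5 mm above bed level, so a second fingertip at that same height meets the plate's edge clear of the bed. It overhangs the base.
- clip_nose (a point): Middle of the underside of the clip's black nose, tip of the jaw; moves with the clip. Shut: fixture (31.5, 9, 19), 5 mm above the bed, so it blocks the 9 mm plate at x = 22, and pushing does not lift it. Nose 19 mm along x, 5 mm wide. The jaw bridges from the hinge to y = 6 at x 22 to 41; top at z = 36 shut, about 49 fully open.
- plate: Dark square plate with an engraved motif, 46 x 46 x 9 mm, 35 to 70 g, loose. Origin at the centre of its underside, x and y along its edges, x roughly the fixture's x. Starts lying between the rails, short of the jaw: centre at fixture x -32 to -16, with 2 mm play on either side. Fully home its centre is at fixture (27, 0, 14).
- loupe: Bystander: black watchmaker's loupe, 38 mm wide, 30 mm high, standing beside the fixture; origin at the centre of its underside.
- silver_blank: Bystander: silvery rounded oblong blank, 34 x 52 x 9 mm, lying on the bench beside the fixture; origin at the centre of its underside.
- wood_blank: Bystander: light wood oblong blank, 30 x 60 x 10 mm, lying on the bench beside the fixture; origin at the centre of its underside.
- dust_brush: Bystander: dust brush with wooden handle, 20 x 179 x 11 mm, lying on the bench to the right of the fixture; origin at the centre of its underside.
Things that resemble listed ones, but are neither listed nor needed, are in the scene too. Leave any pink look-alike of the plate alone.

How it is judged:
On the way, in this order (a step that is already met when the one before it is completed fails the run):
1. a finger holds the clip open (angle over 0.17) while the plate is still short of the stop by more than 20 mm (value of joint clip above 0.17 rad and contact force between the fingers and clip above 1 N and x of plate in the frame of fixture below 0.007 m), for 0.1 s.
2. the plate is home against the stop (within 2.5 mm) while a finger still holds the clip open (value of joint clip above 0.17 rad and contact force between the fingers and clip above 1 N and x of plate in the frame of fixture above 0.0245 m), for 0.1 s.
At the end, for the whole second after the job is handed in: The plate lies flat on the bed, square in the slide-way (within 0.09 rad), its front edge within 2.5 mm of the end stop, and the released clip rests on it and presses it down (more than 1.5 N, clip angle 0.09 to 0.18); the robot is clear (x of plate in the frame of fixture between 0.0245 and 0.029 m and y of plate in the frame of fixture between -0.004 and 0.004 m and z of plate in the frame of fixture below 0.0155 m and angle between the z axis of plate and the z axis of fixture, either way round below 0.08 rad and angle between the x axis of plate and the x axis of fixture, either way round below 0.09 rad and value of joint clip between 0.09 and 0.18 rad and contact force between clip and plate above 1.5 N and linear speed of plate below 0.005 m/s); the robot touches nothing.
It fails at once if the plate is lifted off the bed or tipped (z of plate in the frame of fixture above 0.019 m or angle between the z axis of plate and the z axis of fixture, either way round above 0.25 rad).
It fails at once if the clip is let down onto the plate before the plate is home (value of joint clip below 0.15 rad and x of plate in the frame of fixture between 0.004 and 0.0235 m).
It fails at once if a thing beside the fixture is moved more than 15 mm (distance of any of loupe, silver_blank, wood_blank, dust_brush from where it was at the start of the episode above 0.015 m).
It also fails if it takes over 42 s, if anything falls off the work surface, if the arm or the gripper's body presses on something with over 40 N, if the wrist force passes 120 N, or if a joint passes its speed limit or range.

## Working session

There is one attempt and no reset: what is moved stays moved. The work goes in short steps, Python scripts to look and compute and a shell command to move; the robot and the scene stay as the last step left them, time stands still between calls to the robot, and variables do not carry over. Pictures are saved under pics/ and viewed, at most 10 in all, crops included, and the job is handed in when it is done.

```bash
mkdir -p pics
cat > h.py <<'E'
import numpy as np, cv2
from station import telemetry, viewer, job, search_frame, cut_out
def ray(c,px):
    d=np.array([(px[0]-c['cx'])/c['fx'],(px[1]-c['cy'])/c['fy']]); u=d.copy()
    for _ in range(20): u=d/(1+c['k1']*(u@u))
    R=np.array(c['rotation']); return np.array(c['origin']),R@np.array([u[0],-u[1],-1])
def at(c,px,z):
    o,d=ray(c,px); return o+d*(z-o[2])/d[2]
def proj(c,p):
    v=np.array(c['rotation']).T@(np.array(p)-np.array(c['origin'])); u=np.array([v[0],-v[1]])/-v[2]
    u=u*(1+c['k1']*(u@u)); return np.array([u[0]*c['fx']+c['cx'],u[1]*c['fy']+c['cy']])
E
python3 - <<'E'
from h import *
for n in ['top','scene']:
    c=viewer.read_camera(n); cv2.imwrite(f'pics/{n}0.png',c['img'][:,:,::-1]); print(n,np.round(c['origin'],3),c['fx'],c['k1'])
    for t,z in [('plate',.023),('clip_tail',.026),('fixture',.014),('clip_nose',.03),('loupe',.03),('silver_blank',.009),('wood_blank',.01),('dust_brush',.01)]:
        for r in search_frame(n,t)[:3]: print(t,round(r['score'],2),np.round(r['pixel']),np.round(at(c,r['pixel'],z),3))
o=telemetry.get_obs();print(o['t'],o['eef_pos'],o['tool_rot'])
E
```

```text
top [ 0.264 -0.069  1.23 ] 517.8147580751978 0.030225504721587797Traceback (most recent call last):
  File "<stdin>", line 5, in <module>
  File "h.py", line 8, in at
    o,d=ray(c,px); return o+d*(z-o[2])/d[2]
        ~~~^^^^^^
  File "h.py", line 6, in ray
    R=np.array(c['rotation']); return np.array(c['origin']),R@np.array([u[0],-u[1],-1])
                                                            ~^~~~~~~~~~~~~~~~~~~~~~~~~~
ValueError: matmul: Input operand 1 has a mismatch in its core dimension 0, with gufunc signature (n?,k),(k,m?)->(n?,m?) (size 3 is different from 4)
```

View pics/top0.png

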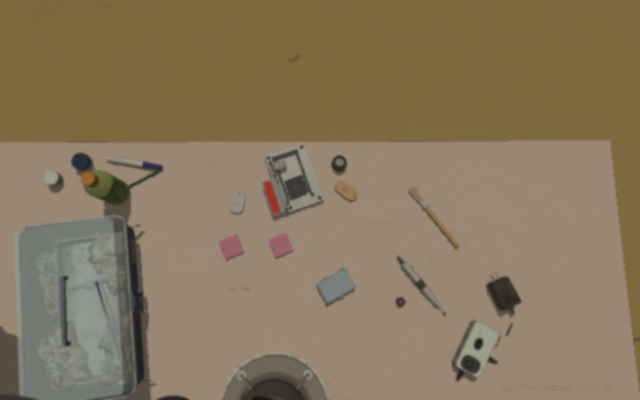

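The top view shows the fixture at about (292,180), with the red flange on its left at (272,197), the plate at (297,186), and the stop towards the top of the picture. The camera rotation is a quaternion, so I'll fix the helper.

```bash
sed -i "s/np.array(c\['rotation'\])/rot(c['rotation'])/g; 1a from scipy.spatial.transform import Rotation\ndef rot(q): return Rotation.from_quat([q[1],q[2],q[3],q[0]]).as_matrix()" h.py
python3 - <<'E'
from h import *
for n in ['top','scene']:
    c=viewer.read_camera(n); 
    if n=='scene': cv2.imwrite(f'pics/{n}0.png',c['img'][:,:,::-1])
    print(n,np.round(c['origin'],3),c['fx'],c['k1'])
    for t,z in [('plate',.023),('clip_tail',.026),('fixture',.014),('clip_nose',.03),('loupe',.03),('silver_blank',.009),('wood_blank',.01),('dust_brush',.01)]:
        for r in search_frame(n,t)[:3]: print(t,round(r['score'],2),np.round(r['pixel']),np.round(at(c,r['pixel'],z),3))
    if n=='top':
        cv2.imwrite('pics/topcrop.png',cv2.resize(c['img'][130:230,245:365,::-1],None,fx=6,fy=6,interpolation=cv2.INTER_CUBIC))
o=telemetry.get_obs();print(o['t'],o['eef_pos'],o['tool_rot'])
E
```

```text
top [ 0.264 -0.069  1.23 ] 517.8147580751978 0.030225504721587797
plate 0.85 [297. 189.] [ 0.497 -0.055  0.023]
plate 0.82 [232. 244.] [0.367 0.098 0.023]
clip_tail 0.58 [276. 190.] [ 0.493 -0.004  0.026]
fixture 0.81 [288. 179.] [ 0.523 -0.034  0.014]
clip_nose 0.84 [274. 191.] [ 0.49 -0.    0.03]
loupe 0.64 [336. 164.] [ 0.554 -0.148  0.03 ]
silver_blank 0.63 [238. 202.] [0.467 0.086 0.009]
silver_blank 0.38 [346. 189.] [ 0.498 -0.173  0.009]
wood_blank 0.61 [347. 190.] [ 0.497 -0.173  0.01 ]
dust_brush 0.86 [434. 217.] [ 0.429 -0.38   0.01 ]
scene [-0.284 -0.958  0.627] 510.21183507711913 -0.15641932981770176
plate 0.69 [284. 222.] [ 0.34  -0.049  0.023]
plate 0.68 [338. 205.] [ 0.504 -0.061  0.023]
plate 0.62 [255. 204.] [0.34  0.081 0.023]
clip_tail 0.79 [322. 198.] [ 0.495 -0.006  0.026]
fixture 0.73 [338. 200.] [ 0.536 -0.027  0.014]
clip_nose 0.7 [321. 200.] [ 0.482 -0.019  0.03 ]
loupe 0.56 [377. 213.] [ 0.54 -0.17  0.03]
loupe 0.32 [363. 228.] [ 0.462 -0.202  0.03 ]
silver_blank 0.58 [340. 201.] [ 0.542 -0.028  0.009]
silver_blank 0.52 [295. 196.] [0.468 0.08  0.009]
wood_blank 0.44 [365. 227.] [ 0.493 -0.177  0.01 ]
dust_brush 0.57 [411. 273.] [ 0.431 -0.384  0.01 ]
dust_brush 0.57 [320. 199.] [0.506 0.016 0.01 ]
1.0 [0.29770852 0.60579855 0.23133992] [-3.97983604e-06  2.26434573e-01  9.74026377e-01  1.78987792e-05]
```

View pics/topcrop.png

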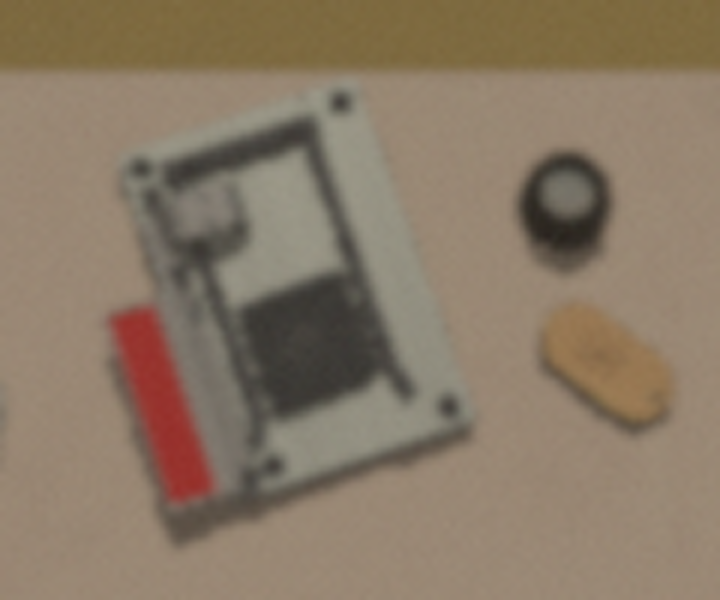

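View pics/scene0.png

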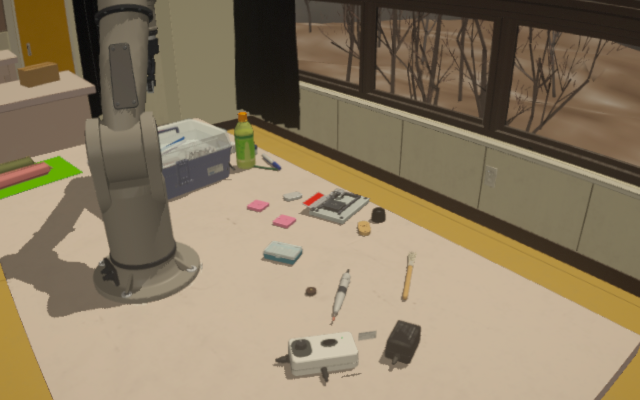

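The crop shows the fixture turned about 18° to the left. The jaw is at crop (205,215), the plate at (310,345), the red flange at (160,400), the loupe at (567,200) and the wood blank at (605,365). Next I'll fit the fixture's pose to its corners.

```bash
cat > fit.py <<'E'
from h import *
from scipy.optimize import least_squares
c=viewer.read_camera('top'); im=c['img'].astype(int)
red=((im[...,0]>120)&(im[...,1]<85)&(im[...,2]<85)); red[:, :255]=0; red[:,300:]=0; red[:150]=0; red[225:]=0
ys,xs=np.nonzero(red); rc=np.array([xs.mean(),ys.mean()])
pl=next(r for r in cut_out('top','plate') if 250<r['pixel'][0]<340 and r['pixel'][1]<210)
m=pl['pixels']; yy,xx=np.nonzero(m); pc=np.array([xx.mean(),yy.mean()])
C=lambda u:(np.array(u)+.5)/6-.5+[245,130]
F=[((70,48,14),C((130,158))),((70,-54,14),C((356,82))),((-80,-54,14),C((472,425))),((-35,62,26),rc),
 ((5,72,28),C((110,320))),((5,53,24.2),C((152,305))),((-75,53,24.2),C((213,487))),((-75,72,28),C((172,502)))]
def w(p,f): 
    f=np.array(f)/1000; R=np.array([[np.cos(p[2]),-np.sin(p[2])],[np.sin(p[2]),np.cos(p[2])]])
    return np.r_[R@f[:2]+p[:2],f[2]]
s=least_squares(lambda p:np.concatenate([proj(c,w(p,f))-u for f,u in F]),[.52,-.04,.32],loss='soft_l1')
p=s.x; print('pose',p.round(4),np.degrees(p[2])); print((s.fun.reshape(-1,2)).round(2))
d=at(c,pc,.023)[:2]-p[:2]; cs,sn=np.cos(p[2]),np.sin(p[2])
print('red',rc,red.sum(),'plate px',pc,m.sum(),'fixture xy',np.array([cs*d[0]+sn*d[1],-sn*d[0]+cs*d[1]])*1000)
pts=[at(c,(a,b),.023) for a,b in cv2.boxPoints(cv2.minAreaRect(np.argwhere(m)[:,::-1].astype(np.float32)))]
print([np.round(np.array([cs*(q[0]-p[0])+sn*(q[1]-p[1]),-sn*(q[0]-p[0])+cs*(q[1]-p[1])])*1000,1) for q in pts])
np.save('pose.npy',p)
o=telemetry.get_obs(); R=rot(o['tool_rot'])
for x in (-72,-66):
    g=w(p,(x,31,100)); print(x,'target',g,'tool shift',R.T@(g-o['eef_pos']))
yaw=np.degrees(np.arctan2(R[1,0],R[0,0])); print('tool x yaw',yaw,'turn about tool z',-(np.degrees(p[2])-yaw),o['t'],o['gripper_width'])
E
python3 fit.py
```

```text
pose [ 0.529  -0.0426  0.3132] 17.946516929699555
[[-1.96 -0.45]
 [ 0.49 -0.46]
 [ 0.82  0.23]
 [ 0.21 -0.32]
 [-0.51 -0.53]
 [ 0.26 -0.15]
 [ 0.36  1.18]
 [-0.61  0.95]]
red [271.39163498 197.36882129] 263 plate px [295.84194529 186.11550152] 329 fixture xy [-27.22549773  -0.59363199]
[array([-6.4, 22.3]), array([ -4.2, -21.7]), array([-48.3, -23.3]), array([-50.4,  20.6])]
-72 target [ 0.45094499 -0.03528395  0.1       ] tool shift [-0.42030464 -0.50775072  0.13128757]
-66 target [ 0.45665306 -0.03343517  0.1       ] tool shift [-0.42461187 -0.50357366  0.13128737]
tool x yaw 153.8254428611628 turn about tool z 135.87892593146324 1.1 1.0009339034300944
```

```bash
R='{"delta_rot":[0,0,80],"xyz":[-0.3,-0.36,0],"fingers":-0.12}'
python3 -m crank '[{"delta_rot":[0,0,80],"xyz":[-0.3,-0.36,0],"fingers":-0.12},{"delta_rot":[0,0,80],"xyz":[-0.3,-0.36,0],"fingers":-0.12},{"delta_rot":[0,0,80],"xyz":[-0.3,-0.36,0],"fingers":-0.12},{"delta_rot":[0,0,80],"xyz":[-0.3,-0.36,0],"fingers":-0.12},{"delta_rot":[0,0,80],"xyz":[-0.3,-0.36,0],"fingers":-0.12},{"delta_rot":[0,0,80],"xyz":[-0.3,-0.36,0],"fingers":-0.12},{"delta_rot":[0,0,80],"xyz":[-0.3,-0.36,0],"fingers":-0.12},{"delta_rot":[0,0,80],"xyz":[-0.3,-0.36,0],"fingers":-0.12},{"delta_rot":[0,0,80],"xyz":[-0.3,-0.36,0],"fingers":-0.12},{"delta_rot":[0,0,80],"xyz":[-0.3,-0.36,0],"fingers":-0.12}]'
cat > go.py <<'E'
import sys
from h import *
p=np.load('pose.npy'); o=telemetry.get_obs(); R=rot(o['tool_rot']); cs,sn=np.cos(p[2]),np.sin(p[2])
Rf=np.array([[cs,-sn,0],[sn,cs,0],[0,0,1]]); e=np.array(o['eef_pos']); t=np.r_[p[:2],0]
f=Rf.T@(e-t)*1000; print('t',o['t'],'TCP in fixture',f.round(1),'w',round(o['gripper_width'],3),'F fixture',(Rf.T@np.array(o['contact_force'])).round(1))
G=Rf@np.diag([1,-1,-1]); print('turn deg',np.degrees(Rotation.from_matrix(R.T@G).as_rotvec()).round(2))
if len(sys.argv)>3: 
    g=np.array(list(map(float,sys.argv[1:4])))/1000; print('shift mm',(R.T@(Rf@g+t-e)*1000).round(1))
E
python3 go.py -69 31 100
```

```text
t: 2.1
eef_pos: [0.4088, 0.1456, 0.2316]
tool_rot: [0.0, 0.803, 0.596, 0.0]
contact_force: [1.0, 0.4, 0.8]
gripper_width: 0.558
grasp_force: 0.0
t 2.1 TCP in fixture [-56.4 216.1 231.6] w 0.558 F fixture [1.1 0.1 0.8]
turn deg [ 1.000e-02 -1.000e-02  5.528e+01]
shift mm [-159.3   95.   131.6]
```

```bash
python3 -m crank '[{"delta_rot":[0,0,55.3],"xyz":[-0.159,0.095,0.05],"fingers":-0.12},{"delta_rot":[0,0,55.3],"xyz":[-0.159,0.095,0.05],"fingers":-0.12},{"delta_rot":[0,0,55.3],"xyz":[-0.159,0.095,0.05],"fingers":-0.12},{"delta_rot":[0,0,55.3],"xyz":[-0.159,0.095,0.05],"fingers":-0.12},{"delta_rot":[0,0,55.3],"xyz":[-0.159,0.095,0.13],"fingers":-0.12},{"delta_rot":[0,0,55.3],"xyz":[-0.159,0.095,0.13],"fingers":-0.12},{"delta_rot":[0,0,55.3],"xyz":[-0.159,0.095,0.13],"fingers":-0.12},{"delta_rot":[0,0,55.3],"xyz":[-0.159,0.095,0.13],"fingers":-0.12},{"delta_rot":[0,0,55.3],"xyz":[-0.159,0.095,0.13],"fingers":-0.12},{"delta_rot":[0,0,55.3],"xyz":[-0.159,0.095,0.13],"fingers":-0.12}]'
python3 go.py -69 31 45
python3 - <<'E'
from h import *
a=viewer.read_camera('top')['img'][130:230,245:365,::-1]
c=viewer.read_camera('scene');b=c['img'][150:250,270:400,::-1]
cv2.imwrite('pics/hov.png',np.hstack([cv2.resize(a,(480,400),interpolation=2),cv2.resize(b,(320,246),interpolation=2)[:400] if 0 else cv2.copyMakeBorder(cv2.resize(b,(320,246),interpolation=2),0,154,0,0,0)]))
E
```

```text
t: 3.1
eef_pos: [0.4559, -0.0284, 0.102]
tool_rot: [-0.0, 0.987, 0.162, 0.001]
contact_force: [-0.9, -0.0, 1.3]
gripper_width: 0.563
grasp_force: 0.0
t 3.1 TCP in fixture [-65.2  36.  102. ] w 0.563 F fixture [-0.8  0.2  1.3]
turn deg [-0.01 -0.11  0.71]
shift mm [-4.  5. 57.]
```

View pics/hov.png

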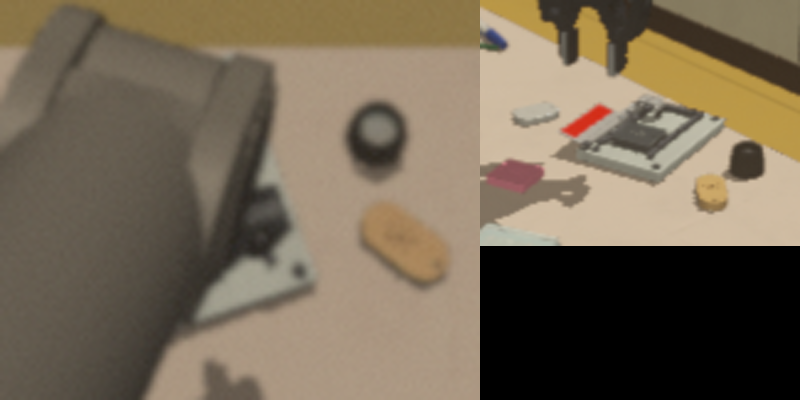

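The arm hides most of the fixture in the top view. The scene crop shows both fingertips, at about (568,58) and (612,68), above the fixture. I'll go down to hover height.

```bash
python3 -m crank '[{"delta_rot":[0,0,0.7],"xyz":[-0.004,0.005,0.03],"fingers":-0.12},{"delta_rot":[0,0,0.7],"xyz":[-0.004,0.005,0.062],"fingers":-0.12},{"delta_rot":[0,0,0.7],"xyz":[-0.004,0.005,0.062],"fingers":-0.12},{"delta_rot":[0,0,0.7],"xyz":[-0.004,0.005,0.062],"fingers":-0.12},{"delta_rot":[0,0,0.7],"xyz":[-0.004,0.005,0.062],"fingers":-0.12}]'
python3 go.py -69 31 30
python3 - <<'E'
from h import *
c=viewer.read_camera('scene');u0,v0=290,165;b=c['img'][v0:v0+70,u0:u0+100,::-1]
b=cv2.resize(b,None,fx=8,fy=8,interpolation=cv2.INTER_CUBIC)
p=np.load('pose.npy')
for f in [(-69,62,40),(-69,0,40),(70,48,14),(70,-54,14),(-80,-54,14),(-80,48,14),(-75,72,28),(5,72,28),(-50,-23,23),(-50,23,23)]:
    f=np.array(f)/1000;cs,sn=np.cos(p[2]),np.sin(p[2])
    u=proj(c,(cs*f[0]-sn*f[1]+p[0],sn*f[0]+cs*f[1]+p[1],f[2])); u=((u-[u0,v0]+.5)*8-.5).astype(int); cv2.circle(b,tuple(map(int,u)),3,(0,255,0),-1)
cv2.imwrite('pics/hov2.png',b)
E
```

```text
t: 3.7
eef_pos: [0.454, -0.0348, 0.0406]
tool_rot: [-0.0, 0.988, 0.155, 0.001]
contact_force: [0.4, -0.3, 0.0]
gripper_width: 0.562
grasp_force: 0.0
t 3.7 TCP in fixture [-69.   30.5  40.6] w 0.562 F fixture [ 0.3 -0.4  0. ]
turn deg [ 0.02 -0.12 -0.11]
shift mm [-0.1 -0.5 10.6]
```

View pics/hov2.png

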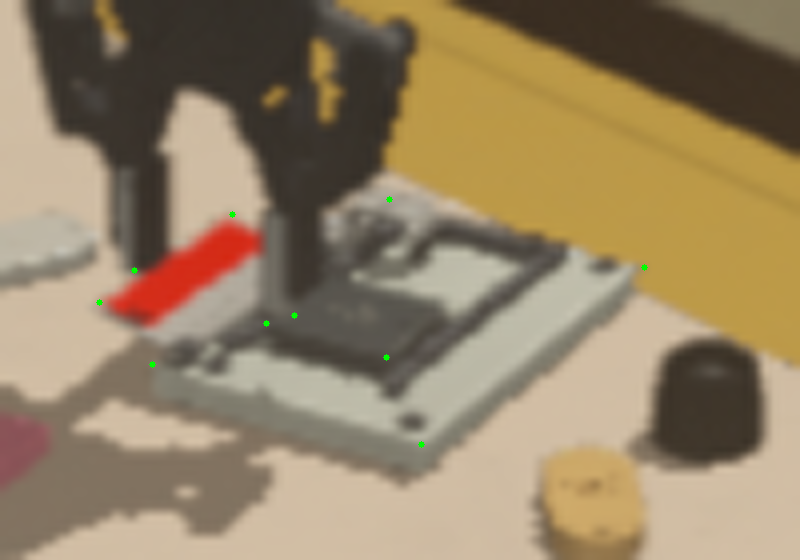

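The projected points match the picture to about 1 px: corners at (645,267) and (420,443), and the plate's rear edge at (294,315)–(386,357). The fingertips are at about (140,262), over the flange line, and (285,305), behind the plate. I'll shift back 2 mm for clearance and go down, watching the force.

```bash
python3 -m crank '[{"delta_rot":[0,0,0],"xyz":[-0.002,0,0.005],"fingers":-0.12},{"delta_rot":[0,0,0],"xyz":[-0.002,0,0.01],"fingers":-0.12},{"delta_rot":[0,0,0],"xyz":[-0.002,0,0.012],"fingers":-0.12},{"delta_rot":[0,0,0],"xyz":[-0.002,0,0.012],"fingers":-0.12}]'|tr '\n' ' '
for i in 1; do python3 -m crank '[{"delta_rot":[0,0,0],"xyz":[0,0,0.002],"fingers":-0.12},{"delta_rot":[0,0,0],"xyz":[0,0,0.002],"fingers":-0.12}]'|tr '\n' ' '; 
python3 -m crank '[{"delta_rot":[0,0,0],"xyz":[0,0,0.002],"fingers":-0.12},{"delta_rot":[0,0,0],"xyz":[0,0,0.002],"fingers":-0.12}]'|tr '\n' ' '; done; python3 go.py
```

```text
t: 4.15 eef_pos: [0.4508, -0.0354, 0.027] tool_rot: [-0.0, 0.988, 0.155, -0.0] contact_force: [0.4, -0.1, -0.1] gripper_width: 0.56 grasp_force: 0.0 t: 4.35 eef_pos: [0.4509, -0.0354, 0.0251] tool_rot: [0.0, 0.988, 0.155, -0.0] contact_force: [-0.3, -0.2, -1.3] gripper_width: 0.558 grasp_force: 0.0 t: 4.55 eef_pos: [0.4509, -0.0354, 0.0231] tool_rot: [-0.0, 0.988, 0.155, -0.0] contact_force: [-0.1, 0.3, -0.3] gripper_width: 0.558 grasp_force: 0.0 t 4.55 TCP in fixture [-72.1  30.9  23.1] w 0.558 F fixture [-0.   0.3 -0.3]
turn deg [-0.    0.01 -0.12]
```

```bash
python3 -m crank '[{"delta_rot":[0,0,0],"xyz":[0.001,0,0.0015],"fingers":-0.12},{"delta_rot":[0,0,0],"xyz":[0.001,0,0.0015],"fingers":-0.12}]'|grep -E "eef|cont" | tr '\n' ' '
python3 -m crank '[{"delta_rot":[0,0,0],"xyz":[0,0,0.0015],"fingers":-0.12},{"delta_rot":[0,0,0],"xyz":[0,0,0.0015],"fingers":-0.12}]'|grep -E "eef|cont" | tr '\n' ' '
python3 -m crank '[{"delta_rot":[0,0,0],"xyz":[0,0,0.0015],"fingers":-0.12},{"delta_rot":[0,0,0],"xyz":[0,0,0.0015],"fingers":-0.12}]'|grep -E "eef|cont" | tr '\n' ' '
python3 -m crank '[{"delta_rot":[0,0,0],"xyz":[0,0,0.0015],"fingers":-0.12},{"delta_rot":[0,0,0],"xyz":[0,0,0.0015],"fingers":-0.12}]'|grep -E "eef|cont" | tr '\n' ' '
```

```text
eef_pos: [0.4514, -0.0352, 0.0217] contact_force: [-2.4, 0.3, 5.2] eef_pos: [0.4512, -0.0349, 0.0203] contact_force: [-3.2, 0.1, 6.7] eef_pos: [0.4511, -0.0346, 0.0188] contact_force: [-3.4, 0.7, 8.7] eef_pos: [0.4511, -0.0345, 0.0174] contact_force: [-4.5, 2.4, 10.7]
```

Contact came at a TCP height of about 22 mm, but with an unexpected -x force. I'll look before pressing further.

```bash
python3 go.py
python3 - <<'E'
from h import *
c=viewer.read_camera('scene');u0,v0=290,165;b=c['img'][v0:v0+70,u0:u0+100,::-1]
cv2.imwrite('pics/p3.png',cv2.resize(b,None,fx=8,fy=8,interpolation=cv2.INTER_CUBIC))
E
```

```text
t 5.35 TCP in fixture [-71.6  31.7  17.4] w 0.562 F fixture [-3.6  3.7 10.7]
turn deg [-0.11  0.07 -0.1 ]
```

View pics/p3.png

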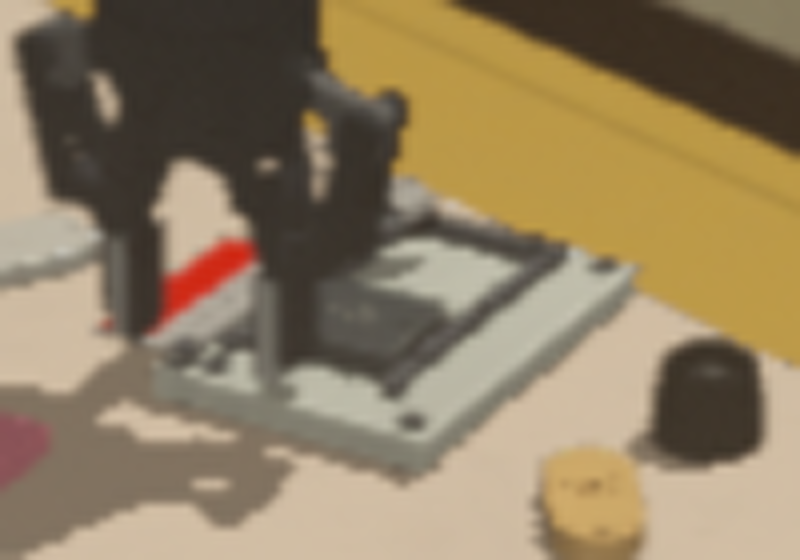

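The pusher is behind the plate, with its tip at (280,390). The presser has pushed the flange partly down: its far end dropped from (232,222) to (240,240), which gives an angle of about 0.2. I'll press another 3 mm.

```bash
python3 -m crank '[{"delta_rot":[0,0,0],"xyz":[0,0,0.0015],"fingers":-0.12},{"delta_rot":[0,0,0],"xyz":[0,0,0.0015],"fingers":-0.12}]'|grep -E "eef|cont" | tr '\n' ' '
python3 -m crank '[{"delta_rot":[0,0,0],"xyz":[0,0,0.0015],"fingers":-0.12},{"delta_rot":[0,0,0],"xyz":[0,0,0.0015],"fingers":-0.12}]'|grep -E "eef|cont" | tr '\n' ' '; python3 go.py
python3 - <<'E'
from h import *
c=viewer.read_camera('scene');u0,v0=290,165;b=c['img'][v0:v0+70,u0:u0+100,::-1]
b=cv2.resize(b,None,fx=8,fy=8,interpolation=cv2.INTER_CUBIC)
p=np.load('pose.npy');cs,sn=np.cos(p[2]),np.sin(p[2])
def P(f):
    f=np.array(f)/1000
    u=proj(c,(cs*f[0]-sn*f[1]+p[0],sn*f[0]+cs*f[1]+p[1],f[2])); return tuple(map(int,(u-[u0,v0]+.5)*8))
for a,col in [(0,(255,0,0)),(.17,(0,255,255)),(.35,(0,255,0)),(.5,(255,0,255))]:
    q=[]
    for y in (53,72):
        dy,dz=y-39.5,7+(y-62)*.2; q.append(P((5,39.5+dy*np.cos(a)+dz*np.sin(a),19+dz*np.cos(a)-dy*np.sin(a))))
    cv2.line(b,*q,col,1)
cv2.line(b,P((-72,0,14)),P((-72,0,19)),(0,255,0),1)
cv2.imwrite('pics/p4.png',b)
E
```

```text
eef_pos: [0.4511, -0.0344, 0.016] contact_force: [-4.7, 1.2, 11.5] eef_pos: [0.4512, -0.0345, 0.0146] contact_force: [-4.1, 1.9, 13.3] t 5.8 TCP in fixture [-71.5  31.7  14.6] w 0.56 F fixture [-3.3  3.1 13.3]
turn deg [-0.13  0.06 -0.1 ]
```

View pics/p4.png

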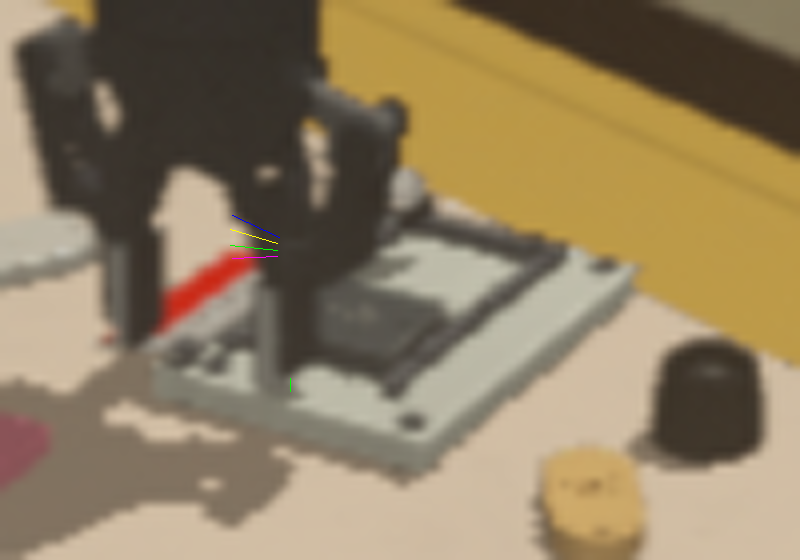

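The flange end at (245,252) matches the 0.35 line once the known 7 px offset is allowed for, so the clip is well open. I'll push now.

```bash
python3 -m crank '[{"delta_rot":[0,0,0],"xyz":[0.004,0,0],"fingers":-0.12},{"delta_rot":[0,0,0],"xyz":[0.008,0.0005,0],"fingers":-0.12},{"delta_rot":[0,0,0],"xyz":[0.012,0.0005,0],"fingers":-0.12},{"delta_rot":[0,0,0],"xyz":[0.015,0.0005,0],"fingers":-0.12},{"delta_rot":[0,0,0],"xyz":[0.018,0.0005,0],"fingers":-0.12},{"delta_rot":[0,0,0],"xyz":[0.021,0.0005,0],"fingers":-0.12},{"delta_rot":[0,0,0],"xyz":[0.024,0.0005,0],"fingers":-0.12}]' >/dev/null; python3 go.py
python3 -m crank '[{"delta_rot":[0,0,0],"xyz":[0.003,0,0],"fingers":-0.12},{"delta_rot":[0,0,0],"xyz":[0.006,0,0],"fingers":-0.12},{"delta_rot":[0,0,0],"xyz":[0.009,0,0],"fingers":-0.12},{"delta_rot":[0,0,0],"xyz":[0.012,0,0],"fingers":-0.12}]' >/dev/null; python3 go.py
```

```text
t 6.55 TCP in fixture [-50.7  31.9  14. ] w 0.558 F fixture [-8.7  3.  14.5]
turn deg [-0.25  0.38 -0.11]
t 6.95 TCP in fixture [-38.8  32.   14. ] w 0.558 F fixture [-11.9   4.7  16.1]
turn deg [-0.26  0.4  -0.11]
```

The x drag is rising, so I'll check the picture before the plate goes under the nose.

Run:
```python
from h import *
c=viewer.read_camera('scene');u0,v0=290,165;b=c['img'][v0:v0+70,u0:u0+100,::-1]
b=cv2.resize(b,None,fx=8,fy=8,interpolation=cv2.INTER_CUBIC)
p=np.load('pose.npy');cs,sn=np.cos(p[2]),np.sin(p[2])
def P(f):
    f=np.array(f)/1000
    u=proj(c,(cs*f[0]-sn*f[1]+p[0],sn*f[0]+cs*f[1]+p[1],f[2])); return tuple(map(int,(u-[u0,v0]+.5)*8))
for x in (-27.8,):
    cv2.line(b,P((x,-23,23)),P((x+46,-23,23)),(0,255,0),1)
cv2.line(b,P((-50,0,14)),P((-50,0,19)),(0,255,0),1)
cv2.imwrite('pics/p5.png',b)
```

```text
(no output)
```

View pics/p5.png

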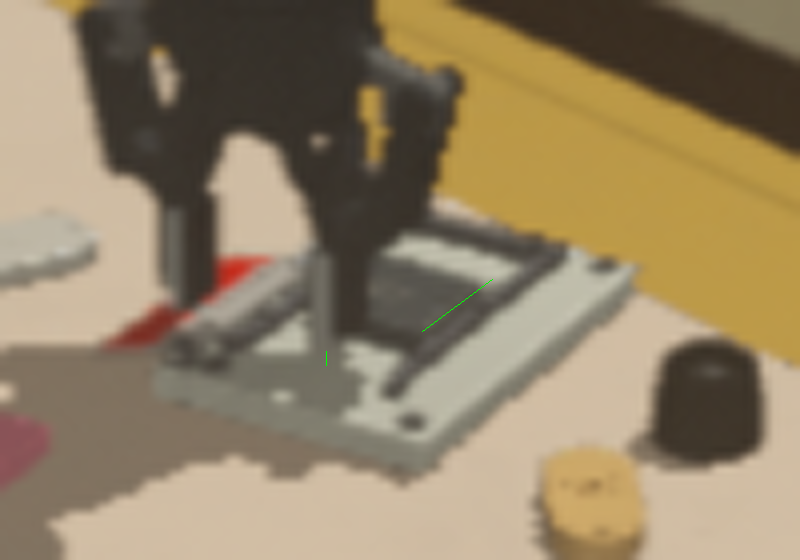

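The plate is sliding straight, with its edge on the predicted line (423,330)–(490,280). The pusher is clear of the bed and the flange is held down. The drag is flange friction, so I'll carry on to the stop.

```bash
python3 -m crank '[{"delta_rot":[0,0,0],"xyz":[0.003,0,0],"fingers":-0.12},{"delta_rot":[0,0,0],"xyz":[0.006,0,0],"fingers":-0.12},{"delta_rot":[0,0,0],"xyz":[0.009,0,0],"fingers":-0.12},{"delta_rot":[0,0,0],"xyz":[0.012,0,0],"fingers":-0.12},{"delta_rot":[0,0,0],"xyz":[0.015,0,0],"fingers":-0.12}]' >/dev/null; python3 go.py
python3 -m crank '[{"delta_rot":[0,0,0],"xyz":[0.003,0,0],"fingers":-0.12},{"delta_rot":[0,0,0],"xyz":[0.006,0,0],"fingers":-0.12},{"delta_rot":[0,0,0],"xyz":[0.009,0,0],"fingers":-0.12},{"delta_rot":[0,0,0],"xyz":[0.012,0,0],"fingers":-0.12}]' >/dev/null; python3 go.py
```

```text
t 7.5 TCP in fixture [-23.7  32.   14. ] w 0.557 F fixture [-8.4  2.9 14.2]
turn deg [-0.26  0.39 -0.09]
t 7.9 TCP in fixture [-11.6  32.   14. ] w 0.559 F fixture [-10.    4.3  15.4]
turn deg [-0.26  0.39 -0.1 ]
```

```bash
for k in 1; do python3 -m crank '[{"delta_rot":[0,0,0],"xyz":[0.001,0,0],"fingers":-0.12},{"delta_rot":[0,0,0],"xyz":[0.002,0,0],"fingers":-0.12}]' >/dev/null; python3 go.py|head -1
python3 -m crank '[{"delta_rot":[0,0,0],"xyz":[0.001,0,0],"fingers":-0.12},{"delta_rot":[0,0,0],"xyz":[0.0015,0,0],"fingers":-0.12}]' >/dev/null; python3 go.py|head -1
python3 -m crank '[{"delta_rot":[0,0,0],"xyz":[0.001,0,0],"fingers":-0.12},{"delta_rot":[0,0,0],"xyz":[0.0015,0,0],"fingers":-0.12}]' >/dev/null; python3 go.py|head -1; done
```

```text
t 8.1 TCP in fixture [-11.   32.   13.8] w 0.563 F fixture [-14.5   4.6  15.6]
t 8.3 TCP in fixture [-8.9 32.  13.9] w 0.56 F fixture [-12.1   4.2  16. ]
t 8.5 TCP in fixture [-7.6 32.  13.8] w 0.562 F fixture [-12.5   4.3  14.7]
```

```bash
python3 -m crank '[{"delta_rot":[0,0,0],"xyz":[0.001,0,0],"fingers":-0.12},{"delta_rot":[0,0,0],"xyz":[0.001,0,0],"fingers":-0.12}]' >/dev/null; python3 go.py|head -1
python3 -m crank '[{"delta_rot":[0,0,0],"xyz":[0.001,0,0],"fingers":-0.12},{"delta_rot":[0,0,0],"xyz":[0.001,0,0],"fingers":-0.12}]' >/dev/null; python3 go.py|head -1
python3 -m crank '[{"delta_rot":[0,0,0],"xyz":[0.001,0,0],"fingers":-0.12},{"delta_rot":[0,0,0],"xyz":[0.001,0,0],"fingers":-0.12}]' >/dev/null; python3 go.py|head -1
```

```text
t 8.7 TCP in fixture [-6.3 32.  13.9] w 0.561 F fixture [-10.7   4.3  15.2]
t 8.9 TCP in fixture [-5.8 32.1 13.8] w 0.558 F fixture [-12.3   3.6  15.5]
t 9.1 TCP in fixture [-5.  32.1 13.8] w 0.559 F fixture [-13.    5.   16.5]
```

```bash
python3 -m crank '[{"delta_rot":[0,0,0],"xyz":[0.001,0,0],"fingers":-0.12},{"delta_rot":[0,0,0],"xyz":[0.001,0,0],"fingers":-0.12}]' >/dev/null; python3 go.py|head -1
python3 -m crank '[{"delta_rot":[0,0,0],"xyz":[0.001,0,0],"fingers":-0.12},{"delta_rot":[0,0,0],"xyz":[0.001,0,0],"fingers":-0.12}]' >/dev/null; python3 go.py|head -1
python3 - <<'E'
from h import *
c=viewer.read_camera('scene');u0,v0=290,165;b=c['img'][v0:v0+70,u0:u0+100,::-1]
b=cv2.resize(b,None,fx=8,fy=8,interpolation=cv2.INTER_CUBIC)
cv2.imwrite('pics/p6.png',b)
E
```

```text
t 9.3 TCP in fixture [-5.  32.1 13.7] w 0.558 F fixture [-14.2   4.7  18. ]
t 9.5 TCP in fixture [-4.9 32.  13.5] w 0.565 F fixture [-17.2   4.3  19.6]
```

View pics/p6.png

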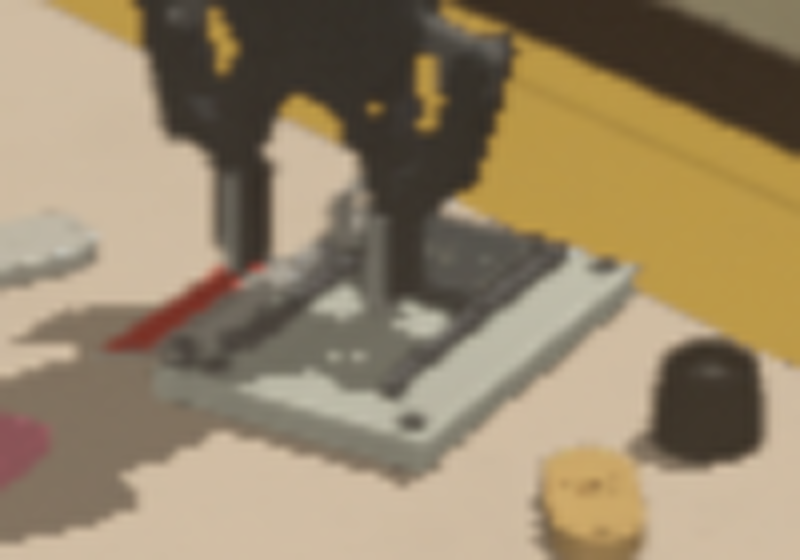

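The plate reaches the stop at about (500,240) with no bed showing between them, and the tool has stalled with rising force. I'll give one more nudge to confirm, back off, then lift.

```bash
python3 -m crank '[{"delta_rot":[0,0,0],"xyz":[0.0015,0,0],"fingers":-0.12},{"delta_rot":[0,0,0],"xyz":[0.0015,0,0],"fingers":-0.12},{"delta_rot":[0,0,0],"xyz":[0.0015,0,0],"fingers":-0.12}]' >/dev/null; python3 go.py|head -1
python3 -m crank '[{"delta_rot":[0,0,0],"xyz":[-0.002,0,0],"fingers":-0.12},{"delta_rot":[0,0,0],"xyz":[-0.004,0,0],"fingers":-0.12},{"delta_rot":[0,0,0],"xyz":[-0.007,0,0],"fingers":-0.12},{"delta_rot":[0,0,0],"xyz":[-0.007,0,0],"fingers":-0.12}]' >/dev/null; python3 go.py|head -1
```

```text
t 9.85 TCP in fixture [-4.9 32.  13.4] w 0.563 F fixture [-20.2   4.3  22.9]
t 10.25 TCP in fixture [-5.2 32.1 14.6] w 0.559 F fixture [-6.9  5.  14.7]
```

```bash
python3 -m crank '[{"delta_rot":[0,0,0],"xyz":[-0.002,0,0],"fingers":-0.12},{"delta_rot":[0,0,0],"xyz":[-0.004,0,0],"fingers":-0.12},{"delta_rot":[0,0,0],"xyz":[-0.004,0,0],"fingers":-0.12}]' >/dev/null; python3 go.py|head -1
```

```text
t 10.55 TCP in fixture [-5.4 32.1 15.5] w 0.557 F fixture [ 1.4  6.6 13.4]
```

```bash
python3 -m crank '[{"delta_rot":[0,0,0],"xyz":[-0.002,0,0.001],"fingers":-0.12},{"delta_rot":[0,0,0],"xyz":[-0.003,0,0.001],"fingers":-0.12},{"delta_rot":[0,0,0],"xyz":[-0.003,0,0.001],"fingers":-0.12}]' >/dev/null; python3 go.py
```

```text
t 10.85 TCP in fixture [-5.6 32.  15.2] w 0.562 F fixture [ 6.3  6.3 14.7]
turn deg [-0.11 -0.44 -0.03]
```

```bash
python3 -m crank '[{"delta_rot":[0,0,0],"xyz":[-0.002,0,0],"fingers":-0.12},{"delta_rot":[0,0,0],"xyz":[-0.004,0,0],"fingers":-0.12},{"delta_rot":[0,0,0],"xyz":[-0.004,0,0],"fingers":-0.12}]' >/dev/null; python3 go.py
```

```text
t 11.15 TCP in fixture [-8.2 31.2 15.6] w 0.559 F fixture [ 7.8  5.5 14.2]
turn deg [-0.02 -0.6  -0.05]
```

It slipped free and backed off 3 mm. I'll lift slowly, then move clear.

```bash
python3 -m crank '[{"delta_rot":[0,0,0],"xyz":[0,0,-0.003],"fingers":-0.12},{"delta_rot":[0,0,0],"xyz":[0,0,-0.006],"fingers":-0.12},{"delta_rot":[0,0,0],"xyz":[-0.001,0,-0.01],"fingers":-0.12},{"delta_rot":[0,0,0],"xyz":[-0.001,0,-0.02],"fingers":-0.12},{"delta_rot":[0,0,0],"xyz":[-0.001,0,-0.05],"fingers":-0.12},{"delta_rot":[0,0,0],"xyz":[-0.001,0,-0.09],"fingers":-0.12},{"delta_rot":[0,0,0],"xyz":[-0.03,0,-0.12],"fingers":-0.12},{"delta_rot":[0,0,0],"xyz":[-0.07,-0.04,-0.14],"fingers":-0.12},{"delta_rot":[0,0,0],"xyz":[-0.07,-0.08,-0.14],"fingers":-0.12},{"delta_rot":[0,0,0],"xyz":[-0.07,-0.12,-0.14],"fingers":-0.12}]' >/dev/null; 
python3 -m crank '[{"delta_rot":[0,0,0],"xyz":[0,-0.05,-0.02],"fingers":-0.12},{"delta_rot":[0,0,0],"xyz":[0,-0.1,-0.02],"fingers":-0.12},{"delta_rot":[0,0,0],"xyz":[0,-0.14,-0.02],"fingers":-0.12},{"delta_rot":[0,0,0],"xyz":[0,-0.14,-0.02],"fingers":-0.12},{"delta_rot":[0,0,0],"xyz":[0,-0.14,-0.02],"fingers":-0.12}]' >/dev/null; python3 go.py
python3 - <<'E'
from h import *
c=viewer.read_camera('scene');b=c['img'][165:235,290:390,::-1]
a=viewer.read_camera('top')['img'][130:230,245:365,::-1]
cv2.imwrite('pics/fin.png',np.hstack([cv2.resize(b,(400,280),interpolation=2),cv2.resize(a,(336,280),interpolation=2)]))
E
```

```text
t 12.65 TCP in fixture [-84.5 290.6 173.2] w 0.561 F fixture [ 0.5 -0.1  0.3]
turn deg [0.03 0.05 0.  ]
```

View pics/fin.png

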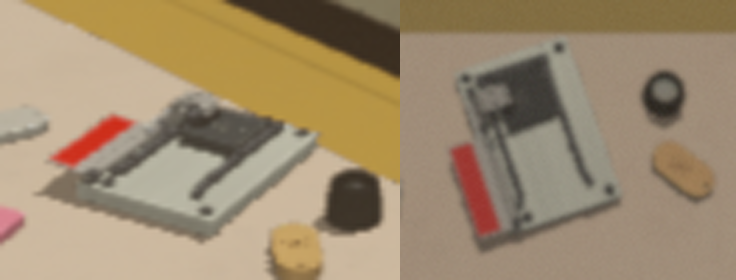

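The plate sits against the stop at (525,90) in the top half of the picture with the clip's jaw on it at (490,95). The arm is clear and the neighbouring things haven't moved.

```bash
python3 -c "
from station import job
print(job.hand_in())"
```

```text
the job is handed in; nothing more can be done
None
```

The plate was pushed up to the end stop with the flange held down, the clip was then released onto it, and the arm moved clear; the job is handed in at about 13 s, and no verdict was returned.

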